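# Clip a cable-pulling block to the sliding anchor eye

## Robot

A 6-joint arm with a two-finger parallel gripper is mounted at the origin on a cart in front of the work surface, level with it; the furniture and walls round the work are solid. World frame = base frame: x ahead of the robot, y to its left, z up, the work surface at z = 0. Lengths are in mm, angles in rad, forces in N, time in s.
With the tool pointing down it reaches from about 275 to 750 mm from the base axis. Payload 10.2 kg.
Tool frame: the origin (TCP) lies at the very end of the fingers, on their centre line; the grasp point (between the pads) lies 19 mm behind it; z points along the fingers, y is the line along which they close (so a half turn about z gives the same grasp; the last joint's range is limited). The gripper opens to 85 mm and grips with 20 to 120 N. Pads are 22 mm wide; open, the fingers measure 114 mm over their backs; the gripper's body (76 mm by 85 mm) begins 54 mm behind the grasp point. The pads swing forward as they close: fully open they stand 13 mm farther back than shut.
Start: joints at [0.898, 0.313, 1.498, -0, 1.331, -0.223], TCP at [228.275, 472.781, 231.294] pointing down, gripper open.
Joint ranges: [-2.94, 2.94], [-0.97, 2.17], [0.19, 2.56], [-1.23, 4.37], [0.02, 3.11], [-2.88, 2.88]. Speed limits (rad/s): [2.39, 2.39, 3.01, 3.14, 3.14, 3.14].

## Interface

Orientations are given as a unit quaternion [w, x, y, z].
In Python, from rig import ctrl, vision gives the robot as it stands. The module is installed in compiled form; this text tells all that it offers.
- The arm moves only by the tool play_rows, never from a script. Its arguments are lists of equal length, an entry for each row: "translation": the shift along the tool's x, y, z in m, a list of three; "rotation": the turn, a rotation vector about the tool's x, y, z in rad, a list of three; "gripper": the gripper's target within -1 to 1 (shut at 1, half-way at 0, fully open at -1). A call has 1 to 10 rows; each row is the pose to reach, as a shift and turn from the pose commanded when the call began, along the tool's axes at that moment; what a row does not reach only later rows make up. A row lasts 1/8 s, in which the tool goes at most 62.5 mm and 10.7 degrees, less where a joint would pass 70% of its speed; a pose out of reach is approached as far as the arm can. A call with a gripper value outside its range is refused whole. The fingers move at their own pace and stop on an object; "force" is the grip in N (left out, the last holds). Time passes only in rows, so rows that repeat a pose let the fingers close. It gives the time, the measured TCP pose, the force, the opening and the grip force at its end, in the units of the state.
- ctrl.sense(): the state, without advancing time (a new reading comes with each control period).
- vision.capture(name): name is "scene" or "top" or "wrist"; returns a dict with "pixels" (384x512x3 uint8, red, green, blue), "vfov" (degrees; the focal length in pixels is half the picture's height over the tangent of half this angle, whatever the lens; pixels are square), "cx", "cy" (the principal point, pixels), "rvec" (rotation vector, rad) and "tvec" (3), from world to camera coordinates, as OpenCV has them; the wrist camera has in their place "mount" (4x4, takes a point from camera to tool coordinates, whose origin is the TCP and whose axes are the flange's). Camera axes: x right, y down, z forward; pixel columns grow to the right and rows downward; lengths in mm; the calibration is good to about 2 mm. A picture is of the moment at which its call begins: read the wrist's pose just before it. There is no depth.
- ctrl.finish_job(): hands the job in; it is judged then, once.
The state is a dict: "time_s": time; "joints": joint angles; "dq": joint speeds; "tau": joint torques, N m; "eef_pos": TCP position; "ee_rot": TCP orientation; "force": force on the tool from outside, world axes, zero at the start; "wrist_torque": the same for the moment, N m; "grip_width": opening from 0.0 (shut) to 1.0 (fully open); "grip_force": force on a finger pad.
Only numpy, scipy, OpenCV 4.12 (cv2) and the standard library are available. Lean on these libraries where they do the work, as an engineer would, in place of code of your own. Each camera call takes 0.05 s, during which the arm holds its last target. There are 200 camera calls.

## Task

Get the pulley block ready for pulling cable: press the sprung gate of its snap hook against one leg of the sliding anchor eye, so that the leg snaps in and the gate shuts behind it. Then draw the block back along its hook, which brings the stiffly sliding eye home against its stop, and prove the catch there with a steady pull of about 10 N for a good second. Leave the block lying flat on the plywood board with the eye in the bow of its hook; never put 25 N or more on the eye, and leave the other things where they lie.

Things in the scene. Friction and masses are not known exactly. Their poses are not given: they have to be found in the camera images.
- pull_block: loose cable-pulling block, 0.4 kg, 151 mm long: black sheave between two aluminium cheeks, steel snap hook ahead. Origin on its underside at the sheave's axis; x along the hook, z up, the hook's mouth on the +y side. Body 36 mm thick (axle nut 6 mm higher); straight parallel sides at y = -22 and +22 mm from x = -20 to +32: grip across them at x = 0 or a little ahead
- hook_bow (a point): where the centre of the eye's bar lies when it bears in the bow: x = 94, y = 0, z = 18 mm of the block. Hook of 10 mm round bar, level, its centre line 18 mm over the underside: spine along y = -18 mm up to x = 86, half-round bow about (86, 0) with 18 mm centre-line radius, back to the nose at y = +18, whose round tip ends at x = 79 mm
- gate_mid (a point): middle of the shut gate, x = 67, y = 14.5, z = 18 mm of the block, on the mouth between nose tip and hinge boss (11 mm across, at x = 46, y = 12). The eye's bar goes in with its centre at x = 62 to 73 mm, in the -y direction, first touching at y = 22; it is past the nose at y = +8 to -8 (at -8 it meets the spine); from there it goes in +x to the bow and the gate shuts behind it
- snap_gate (a joint): the hook's wire gate, 5 mm thick, 34 mm long, hinged at the boss; its free end rests on the inside of the nose. 0 rad shut, up to 0.8 pushed inward (towards the block's -y). A spring shuts it: pushing at mid-length takes about 3 N at first and 6 N when open
- anchor_eye: sliding steel plate 56 x 84 x 5 mm with an upright U-shaped eye of 10 mm round bar in its y-z plane, 64 mm high, legs at y = -23 and +23 mm, 36 mm free between. Origin under the plate on the board's top, z up. The hook's nose and gate go into the gap: hook along the plate's +x, mouth to +y, pressed in +y onto the right leg. It slides in a T-track only along its own x
- leg_right (a point): centre of the leg at y = -23 mm of the eye, 18 mm over the board's top (36 mm over the bench); legs are straight from 5 to 36 mm over the board. A pull of about 4 N towards -x drags the eye along its track to a steel stop bar (6 mm high) on the robot's side, 10 to 60 mm from the start: that distance is not measured, the stop is felt as a rising force
- leg_left (a point): centre of the leg at y = +23 mm of the eye, 18 mm over the board's top. The board is fixed plywood, 280 mm along the track and 220 mm wide, its top 18 mm over the bench; it reaches 158 mm from the eye's home place towards the robot, so the drawn-back block lies wholly on it, behind the stop bar
- screw_box_b: small brown cardboard box of screws, 56 x 85 x 42 mm, a bystander; origin under its centre
- tape_measure: black and orange tape measure, 62 x 83 x 38 mm, a bystander; origin under its centre
- screwdriver_small: small screwdriver with a wooden-coloured handle, 150 mm long, a bystander; origin under its centre
- saddle_2: white plastic conduit saddle (a small arched clip), 14 x 62 x 22 mm, a bystander; origin under its centre
Things that resemble listed ones, but are neither listed nor needed, are in the scene too. Of the things that look like the pull_block, the smaller one is meant.

How it is judged (in metres and radians):
On the way, in this order (a step that is already met when the one before it is completed fails the run):
1. the hook's gate is pressed inward at the eye (value of joint snap_gate above 0.25 rad and horizontal distance between hook_bow and anchor_eye below 0.09 m), for 0.05 s.
2. a leg bears in the hook's bow, the gate is shut and the eye is drawn home to its stop on the robot's side with 7.5 to 16 N for half a second (it slides at 4 N) (value of joint snap_gate below 0.08 rad and contact force between pull_block and anchor_eye between 7.5 and 16 N and x of pull_block in the frame of anchor_eye below -0.06 m and distance of leg_right from where it was at the start of the episode above 0.006 m and ((x of leg_right in the frame of pull_block between 0.09 and 0.1 m and y of leg_right in the frame of pull_block between -0.0065 and 0.0065 m) or (x of leg_left in the frame of pull_block between 0.09 and 0.1 m and y of leg_left in the frame of pull_block between -0.0065 and 0.0065 m))), for 0.5 s.
At the end, for the whole second after the job is handed in: a leg of the eye is in the hook's bow (x 80 to 100 mm, y within 13 mm in the block's frame), gate shut (under 0.08 rad), eye drawn over 6 mm from its start, block on its robot side (over 60 mm), lying flat (within 0.08 rad) and still on the board (underside 14 to 22 mm over the bench), released (value of joint snap_gate below 0.08 rad and height (world z) of pull_block between 0.014 and 0.022 m and angle between pull_block's own z axis and vertical below 0.08 rad and linear speed of pull_block below 0.02 m/s and x of pull_block in the frame of anchor_eye below -0.06 m and distance of leg_right from where it was at the start of the episode above 0.006 m and ((x of leg_right in the frame of pull_block between 0.08 and 0.1 m and y of leg_right in the frame of pull_block between -0.013 and 0.013 m) or (x of leg_left in the frame of pull_block between 0.08 and 0.1 m and y of leg_left in the frame of pull_block between -0.013 and 0.013 m))); the robot touches nothing.
It fails at once if 25 N or more between the block and the anchor eye (contact force between pull_block and anchor_eye above 25 N).
It fails at once if a bystander is moved by more than 15 mm (distance of any of screw_box_b, saddle_2, tape_measure, screwdriver_small from where it was at the start of the episode above 0.015 m).
It also fails if it takes over 67 s, if anything falls off the work surface, if the arm or the gripper's body presses on something with over 40 N, if the wrist force passes 120 N, or if a joint passes its speed limit or range.

## Working session

There is one attempt and no reset: what is moved stays moved. The work goes in short steps, Python scripts to look and compute and a tool call to move; the robot and the scene stay as the last step left them, time stands still between calls to the robot, and variables do not carry over. Pictures are saved under pics/ and viewed, at most 10 in all, crops included, and the job is handed in when it is done.

Besides the shell and the picture viewer there is one more tool, called after "Call:" as name(argument=value, ...) on one line, values as JSON. play_rows: Moves the arm, as the interface text tells. Its arguments: {"type":"object","properties":{"translation":{"type":"array"},"rotation":{"type":"array"},"gripper":{"type":"array"},"force":{"type":"number"}},"required":["translation","rotation","gripper"]}

```bash
mkdir -p pics; cat > h.py <<'E'
import numpy as np, cv2
from rig import ctrl, vision
from scipy.spatial.transform import Rotation as R
def cap(n):
    s=ctrl.sense(); d=vision.capture(n); d['s']=s; return d
def save(d,f): cv2.imwrite('pics/'+f, cv2.cvtColor(d['pixels'],cv2.COLOR_RGB2BGR))
def pose(s):
    q=np.array(s['ee_rot']); return R.from_quat(q[[1,2,3,0]]).as_matrix(), np.array(s['eef_pos'])
def cam(d):
    "rotation cam->world, centre, f"
    f=d['pixels'].shape[0]/2/np.tan(np.radians(d['vfov'])/2)
    if 'mount' in d:
        Rt,p=pose(d['s']); M=np.array(d['mount']); return Rt@M[:3,:3], p+Rt@M[:3,3], f
    Rc=cv2.Rodrigues(np.array(d['rvec'],float))[0]; return Rc.T, -Rc.T@np.array(d['tvec'],float).ravel(), f
def ray(d,u,v,z):
    Rw,c,f=cam(d); r=Rw@np.array([(u-d['cx'])/f,(v-d['cy'])/f,1]); return c+r*(z-c[2])/r[2]
def proj(d,P):
    Rw,c,f=cam(d); q=Rw.T@(np.array(P)-c); return q[0]/q[2]*f+d['cx'], q[1]/q[2]*f+d['cy']
E
python3 - <<'E'
from h import *
a=cap('top'); b=cap('scene')
im=np.hstack([a['pixels'],b['pixels']])
save(a,'top.png'); save(b,'scene.png')
for d in (a,b): print(cam(d)[1],cam(d)[2],d['cx'],d['cy'])
s=ctrl.sense(); print(s)
np.save('top.npy',a,allow_pickle=True);np.save('scene.npy',b,allow_pickle=True)
E
```

```text
[ 461.56991862 -221.44126198 1204.10289631] 421.065524491238 255.21680345685124 182.48148725841224
[-184.06527705 -643.52027281  822.89482406] 398.72399509256564 254.2736784166768 192.9511471681613
{'time_s': 0.1, 'joints': array([ 8.97589078e-01,  3.13396782e-01,  1.49834412e+00,  6.45324973e-06,
        1.33102354e+00, -2.23404169e-01]), 'dq': array([ 0.00067981, -0.0011848 , -0.0028109 , -0.00049145,  0.00076517,
        0.00012715]), 'tau': array([ 4.10950437e-03, -4.12901151e+01, -2.60139030e+01, -6.57274222e-05,
        3.04571688e-03,  2.92058371e-05]), 'eef_pos': array([228.12894646, 472.59069341, 230.79730552]), 'ee_rot': array([-2.56774505e-04,  2.23011093e-01,  9.74815731e-01, -5.26640975e-04]), 'force': array([ 0.81500658,  0.09882784, -0.33427832]), 'wrist_torque': array([-0.00958349, -0.01755216, -0.00945825]), 'grip_force': 0.0, 'grip_width': 1.002509119742804}
```

View pics/top.png

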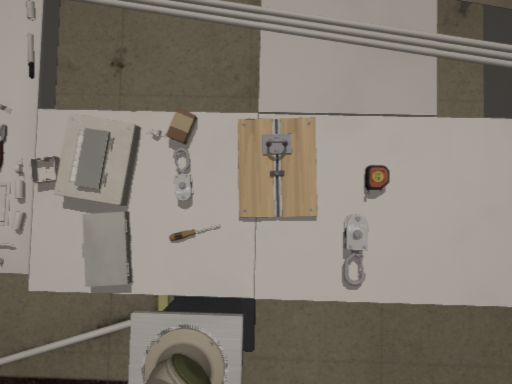

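View pics/scene.png

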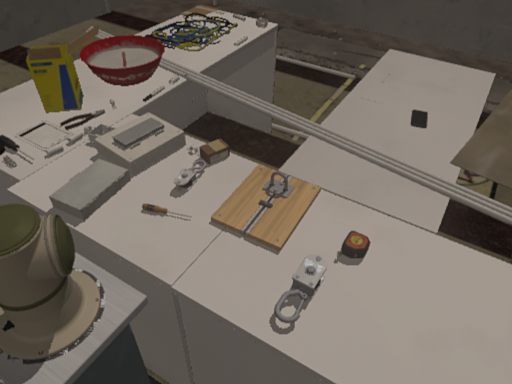

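Top view: small block sheave ≈(183,187) with the hook up at (182,160); eye ≈(276,145) on the board; stop ≈(277,173). The larger block is at (356,235).

```bash
python3 - <<'E'
from h import *
a=np.load('top.npy',allow_pickle=True).item()
im=cv2.cvtColor(a['pixels'],cv2.COLOR_RGB2BGR)
c1=cv2.resize(im[140:210,150:215],None,fx=6,fy=6,interpolation=cv2.INTER_CUBIC)
c2=cv2.resize(im[120:190,245:310],None,fx=6,fy=6,interpolation=cv2.INTER_CUBIC)
cv2.imwrite('pics/crop.png',np.hstack([c1,c2]))
for n,u,v,z in [('sheave',183,187,42),('hook',182,160,18),('eye',277,145,50),('stop',277,173,24)]: print(n,ray(a,u,v,z).round())
# board by wood colour
hsv=cv2.cvtColor(im,cv2.COLOR_BGR2HSV); m=cv2.inRange(hsv,(8,60,60),(25,255,255)); m[:, :225]=0; m[:,330:]=0
m=cv2.morphologyEx(m,cv2.MORPH_CLOSE,np.ones((15,15)))
c=max(cv2.findContours(m,0,2)[0],key=cv2.contourArea); r=cv2.boxPoints(cv2.minAreaRect(c)); print(r)
print([ray(a,*p,18).round(1) for p in r])
M=np.array(vision.capture('wrist')['mount']); print(M.round(3))
E
```

```text
sheave [508.  12.  42.]
hook [586.  22.  18.]
eye [ 629. -246.   50.]
stop [ 554. -249.   24.]
[[222.1698    25.094337]
 [310.80463   22.139854]
 [317.2619   215.85797 ]
 [228.62708  218.81244 ]]
[array([979.3, -81.5,  18. ]), array([ 991.2, -336.5,   18. ]), array([ 436.8, -363.8,   18. ]), array([ 422.4, -115.6,   18. ])]
[[ 0.00000e+00 -9.61000e-01 -2.76000e-01  7.02180e+01]
 [ 1.00000e+00  0.00000e+00 -0.00000e+00  1.59000e-01]
 [ 1.00000e-03 -2.76000e-01  9.61000e-01 -1.42258e+02]
 [ 0.00000e+00  0.00000e+00  0.00000e+00  1.00000e+00]]
```

View pics/crop.png

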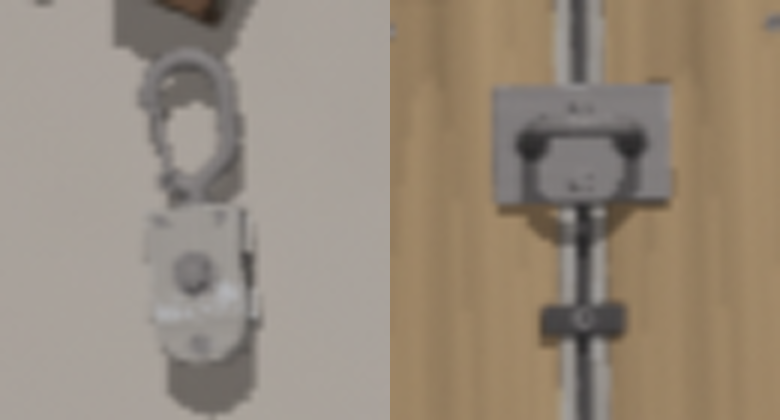

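```bash
cat >> h.py <<'E'
def to(p,yaw,s=None):
    "tool shift/turn to put TCP at p (mm), tool y at yaw deg (world), pointing down"
    Rt,p0=pose(s or ctrl.sense()); y=np.radians(yaw)
    ty=np.array([np.cos(y),np.sin(y),0]); tz=np.array([0,0,-1.]); T=np.c_[np.cross(ty,tz),ty,tz]
    print('T',(Rt.T@(np.array(p,float)-p0)/1000).round(4),'R',R.from_matrix(Rt.T@T).as_rotvec().round(4))
def yawy(s):
    Rt,_=pose(s); return np.degrees(np.arctan2(Rt[1,1],Rt[0,1]))
E
python3 - <<'E'
from h import *
a=np.load('top.npy',allow_pickle=True).item()
n=ray(a,182,185,40); b=ray(a,180.8,148.3,23); print(n,b,np.degrees(np.arctan2(*(b-n)[1::-1])))
for u,v in [(262,134.5),(291.7,134.5),(262,154.2),(291.7,154.2)]: print(ray(a,u,v,23).round(1))
s=[ray(a,276.2,120,18),ray(a,277.2,190,18)]; print(s)
to([500,18,230],95)
E
```

```text
[513.56067392  15.01779276  40.        ] [618.41641046  25.41448727  23.        ] 5.662504189953612
[ 662.4 -203.9   23. ]
[ 664.  -287.7   23. ]
[ 606.4 -205.2   23. ]
[ 608.1 -288.8   23. ]
[array([ 705.52414085, -243.24299489,   18.        ]), array([ 506.60581612, -250.31560442,   18.        ])]
T [-0.4425 -0.2912  0.0011] R [-8.00e-04 -4.00e-04 -5.37e-01]
```

Call:
play_rows(translation=[[-0.4425,-0.2912,0],[-0.4425,-0.2912,0],[-0.4425,-0.2912,0],[-0.4425,-0.2912,0],[-0.4425,-0.2912,0],[-0.4425,-0.2912,0],[-0.4425,-0.2912,0],[-0.4425,-0.2912,0],[-0.4425,-0.2912,0],[-0.4425,-0.2912,0]], rotation=[[0,0,-0.537],[0,0,-0.537],[0,0,-0.537],[0,0,-0.537],[0,0,-0.537],[0,0,-0.537],[0,0,-0.537],[0,0,-0.537],[0,0,-0.537],[0,0,-0.537]], gripper=[-1,-1,-1,-1,-1,-1,-1,-1,-1,-1])

```text
time_s: 1.4
eef_pos: [501.1, 15.4, 230.6]
ee_rot: [-0.0, -0.041, 0.999, -0.0]
force: [-0.4, 0.8, 0.9]
grip_width: 0.995
grip_force: 0.0
```

```bash
python3 - <<'E'
from h import *
d=cap('wrist'); save(d,'w1.png'); np.save('w1.npy',d,allow_pickle=True); s=d['s']
print(s['eef_pos'],yawy(s),s['dq'].round(3),cam(d)[1:])
y=np.radians(5.7);c,q=np.cos(y),np.sin(y)
for x,yy,z in [(0,0,42),(0,22,36),(32,22,36),(32,-22,36),(109,0,18),(79,18,23)]:
  print((x,yy,z),np.round(proj(d,[513.5+c*x-q*yy,15+q*x+c*yy,z])))
E
```

```text
[501.10521363  15.38749362 230.58973776] 94.75459401801986 [ 0.069 -0.04   0.043  0.014  0.008  0.036] (array([431.35550407,   9.89803417, 372.91058038]), np.float64(319.4215631277753))
(0, 0, 42) [259. 177.]
(0, 22, 36) [279. 175.]
(32, 22, 36) [279. 203.]
(32, -22, 36) [240. 204.]
(109, 0, 18) [260. 258.]
(79, 18, 23) [275. 237.]
```

View pics/w1.png

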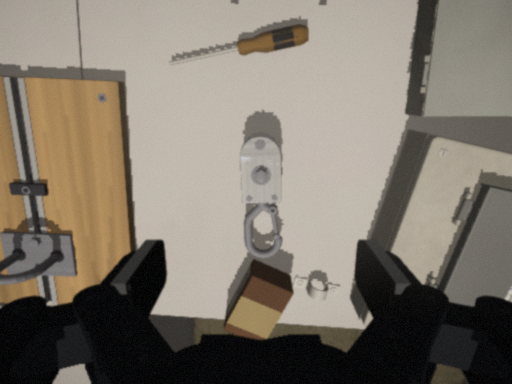

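```bash
python3 - <<'E'
from h import *
d=np.load('w1.npy',allow_pickle=True).item()
n=ray(d,261,175,42);b=ray(d,264,257,20); print(n,b,np.degrees(np.arctan2(*(b-n)[1::-1])))
l=ray(d,241,203,36);r=ray(d,281.5,201,36); print(l,r)
to(n*[1,1,0]+[5,0.5,60],96.5)
E
```

```text
[511.4690006   17.18243861  42.        ] [619.41188904  29.99404358  20.        ] 6.768698576086337
[546.6869729   -2.16524957  36.        ] [540.59811292  42.48178366  36.        ]
T [-0.0163 -0.0009  0.1707] R [ 0.0005 -0.0011 -0.0287]
```

Call:
play_rows(translation=[[-0.0165,-0.001,0.06],[-0.0165,-0.001,0.12],[-0.0165,-0.001,0.165],[-0.0165,-0.001,0.19],[-0.0165,-0.001,0.21],[-0.0165,-0.001,0.2215],[-0.0165,-0.001,0.2215]], rotation=[[0,0,-0.03],[0,0,-0.03],[0,0,-0.03],[0,0,-0.03],[0,0,-0.03],[0,0,-0.03],[0,0,-0.03]], gripper=[-1,-1,-1,-1,-1,-1,-1])

```text
time_s: 2.33
eef_pos: [516.3, 19.2, 9.6]
ee_rot: [-0.0, -0.059, 0.998, 0.0]
force: [-0.2, 0.5, -0.1]
grip_width: 0.999
grip_force: 0.0
```

Call:
play_rows(translation=[[0,0,0],[0,0,0],[0,0,0],[0,0,0],[0,0,0],[0,0,0],[0,0,0],[0,0,0]], rotation=[[0,0,0],[0,0,0],[0,0,0],[0,0,0],[0,0,0],[0,0,0],[0,0,0],[0,0,0]], gripper=[1,1,1,1,1,1,1,1], force=60)

```text
time_s: 3.32
eef_pos: [517.2, 18.5, 10.7]
ee_rot: [0.001, -0.059, 0.998, -0.0]
force: [-0.8, -1.4, 5.3]
grip_width: 0.499
grip_force: 62.1
```

Call:
play_rows(translation=[[0,0,-0.04],[0,0,-0.08],[0,0,-0.12],[0,0,-0.12],[0,0,-0.12]], rotation=[[0,0,0],[0,0,0],[0,0,0],[0,0,0],[0,0,0]], gripper=[1,1,1,1,1])

```text
time_s: 3.95
eef_pos: [515.7, 18.7, 128.2]
ee_rot: [-0.001, -0.059, 0.998, 0.0]
force: [-0.1, 0.0, -5.6]
grip_width: 0.501
grip_force: 63.7
```

```bash
python3 - <<'E'
from h import *
d=np.load('w1.npy',allow_pickle=True).item()
for u,v in [(73,234),(76,275)]: print(ray(d,u,v,23))
a=cap('top'); im=cv2.cvtColor(a['pixels'],cv2.COLOR_RGB2BGR)
np.save('top2.npy',a,allow_pickle=True)
print(ctrl.sense()['eef_pos'],yawy(ctrl.sense()),ctrl.sense()['force'],ctrl.sense()['joints'])
to([574,-311,135],91.6)
E
```

```text
[ 606.59354727 -199.09679614   23.        ]
[ 661.82392569 -199.64833097   23.        ]
[515.62780452  18.74081715 127.9559982 ] 96.70799924672225 [ 0.42455323 -0.53526374 -4.8316301 ] [-1.91012114e-01  4.01660651e-01  1.66073156e+00 -2.97109453e-05
  1.08278031e+00 -1.87887295e+00]
T [-0.0194 -0.3343 -0.0075] R [ 0.0009 -0.0035  0.0892]
```

Call:
play_rows(translation=[[-0.0195,-0.334,-0.0075],[-0.0195,-0.334,-0.0075],[-0.0195,-0.334,-0.0075],[-0.0195,-0.334,-0.0075],[-0.0195,-0.334,-0.0075],[-0.0195,-0.334,-0.0075],[-0.0195,-0.334,-0.0075],[-0.0195,-0.334,-0.0075],[-0.0195,-0.334,-0.0075]], rotation=[[0,0,0.089],[0,0,0.089],[0,0,0.089],[0,0,0.089],[0,0,0.089],[0,0,0.089],[0,0,0.089],[0,0,0.089],[0,0,0.089]], gripper=[1,1,1,1,1,1,1,1,1])

```text
time_s: 5.12
eef_pos: [575.1, -309.6, 137.0]
ee_rot: [-0.0, -0.015, 1.0, 0.0]
force: [0.1, -0.1, -4.2]
grip_width: 0.502
grip_force: 64.2
```

```bash
python3 - <<'E'
from h import *
s=ctrl.sense(); print(s['eef_pos'],yawy(s),s['force'],s['dq'].round(3))
a=cap('top');b=cap('scene');w=cap('wrist')
f=lambda d,y0,y1,x0,x1,k:cv2.resize(d['pixels'][y0:y1,x0:x1],None,fx=k,fy=k,interpolation=cv2.INTER_CUBIC)[...,::-1]
t=np.hstack([f(a,100,200,240,340,4),f(b,140,240,210,310,4)])
cv2.imwrite('pics/ap.png',np.vstack([t[:,:800],np.pad(f(w,184,384,56,456,1),((0,0),(0,400),(0,0)))]))
np.save('b3.npy',b,allow_pickle=True)
to([574,-311,36],91.6)
E
```

```text
[ 575.13111761 -309.59728882  136.97980363] 91.68755717536993 [ 0.0558276  -0.06912843 -4.23967837] [-0.002 -0.005 -0.008 -0.003  0.004 -0.001]
T [ 0.0012 -0.0008  0.1014] R [-0.      0.      0.0011]
```

View pics/ap.png

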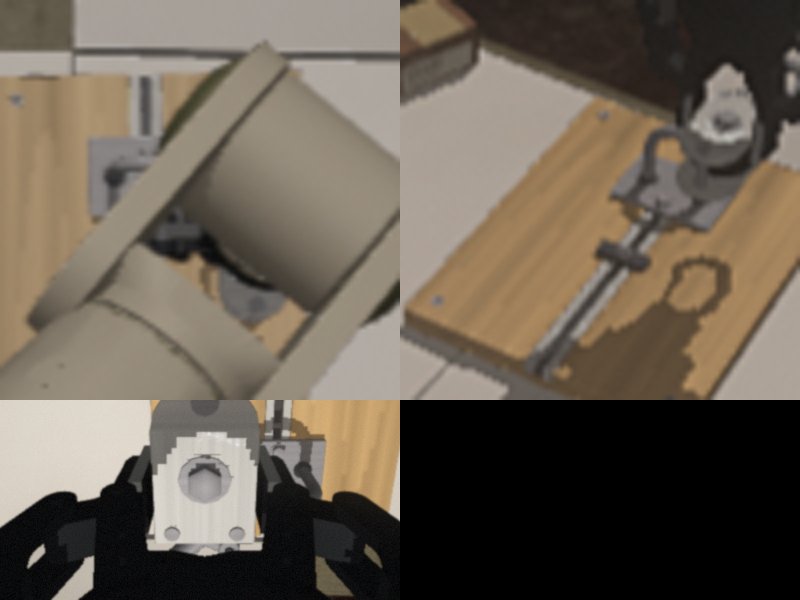

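Wrist crop: nut at ≈(261,264), plate's near +y corner at ≈(381,224). The top view is mostly hidden by the arm; the scene view shows the block above and beside the eye.

```bash
python3 - <<'E'
from h import *
d=cap('wrist'); s=d['s']
n=ray(d,261,264,s['eef_pos'][2]-10.7+42); p=ray(d,381,224,23); print('nut',n,'plate corner',p, 'tcp-nut',s['eef_pos']-n)
y=np.radians(1.6);c,q=np.cos(y),np.sin(y); e=p[:2]-np.array([c*-28-q*42,q*-28+c*42]); print('eye',e,'leg',e+[q*23,-c*23])
E
```

```text
nut [ 567.67696171 -309.87598714  168.71371873] plate corner [ 608.18657348 -204.70807516   23.        ] tcp-nut [  7.52966572  -0.32386124 -31.3       ]
eye [ 637.34836553 -245.9098941 ] leg [ 637.99056322 -268.90092675]
```

Call:
play_rows(translation=[[0,0,0.04],[0,0,0.08],[0,0,0.1],[0,0,0.1],[0,0,0.1]], rotation=[[0,0,0],[0,0,0],[0,0,0],[0,0,0],[0,0,0]], gripper=[1,1,1,1,1])

```text
time_s: 5.95
eef_pos: [576.0, -311.5, 39.2]
ee_rot: [0.001, -0.014, 1.0, -0.001]
force: [0.6, 0.3, -3.6]
grip_width: 0.5
grip_force: 64.2
```

```bash
python3 - <<'E'
from h import *
s=ctrl.sense(); print(s['eef_pos'],yawy(s),s['force'],s['dq'].round(3))
save(cap('scene'),'s4.png')
im=cv2.imread('pics/s4.png')[130:210,250:350]; cv2.imwrite('pics/s4c.png',cv2.resize(im,None,fx=7,fy=7,interpolation=cv2.INTER_CUBIC))
E
```

```text
[ 575.97316794 -311.45887446   39.20908356] 91.62233528102067 [ 0.5917124   0.33796624 -3.61677105] [ 0.001 -0.008 -0.     0.001 -0.003 -0.   ]
```

View pics/s4c.png

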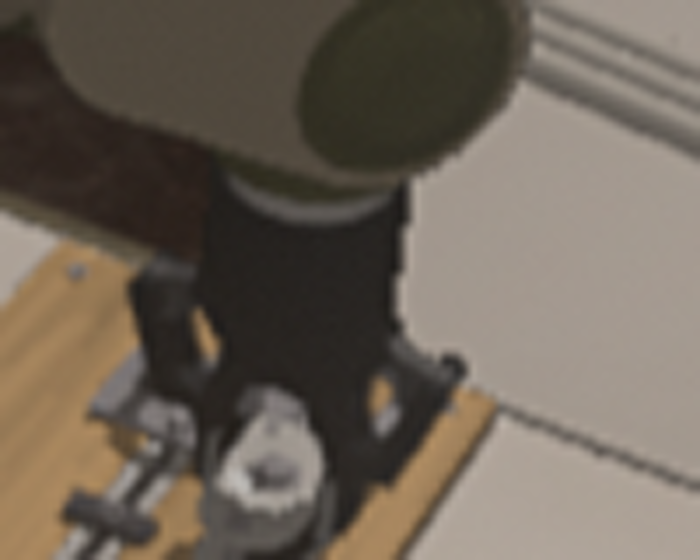

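The scene view shows the block lowered beside the eye, with the hook hidden by the gripper. I'll go on by force.

Call:
play_rows(translation=[[0,0.004,0.002],[0,0.008,0.002],[0,0.012,0.002],[0,0.015,0.002],[0,0.015,0.002]], rotation=[[0,0,0],[0,0,0],[0,0,0],[0,0,0],[0,0,0]], gripper=[1,1,1,1,1])

```text
time_s: 6.62
eef_pos: [574.7, -295.6, 35.3]
ee_rot: [-0.0, -0.014, 1.0, 0.0]
force: [-0.1, 0.8, -4.2]
grip_width: 0.503
grip_force: 64.2
```

Call:
play_rows(translation=[[0,0.002,0],[0,0.004,0],[0,0.006,0],[0,0.006,0]], rotation=[[0,0,0],[0,0,0],[0,0,0],[0,0,0]], gripper=[1,1,1,1])

```text
time_s: 7.12
eef_pos: [574.5, -290.1, 35.4]
ee_rot: [0.0, -0.014, 1.0, -0.0]
force: [0.1, -3.2, -5.0]
grip_width: 0.502
grip_force: 64.2
```

Call:
play_rows(translation=[[0,0.001,0],[0,0.002,0],[0,0.003,0]], rotation=[[0,0,0],[0,0,0],[0,0,0]], gripper=[1,1,1])

```text
time_s: 7.5
eef_pos: [574.3, -286.9, 35.3]
ee_rot: [-0.0, -0.014, 1.0, -0.0]
force: [-2.4, -3.1, -5.3]
grip_width: 0.496
grip_force: 64.3
```

Call:
play_rows(translation=[[0,0.0015,0],[0,0.003,0],[0,0.0045,0],[0,0.006,0]], rotation=[[0,0,0],[0,0,0],[0,0,0],[0,0,0]], gripper=[1,1,1,1])

```text
time_s: 8.0
eef_pos: [574.5, -280.8, 35.4]
ee_rot: [0.0, -0.014, 1.0, -0.0]
force: [-0.5, -4.1, -5.4]
grip_width: 0.5
grip_force: 64.2
```

Call:
play_rows(translation=[[0,0.0015,0],[0,0.003,0],[0,0.0045,0],[0,0.006,0]], rotation=[[0,0,0],[0,0,0],[0,0,0],[0,0,0]], gripper=[1,1,1,1])

```text
time_s: 8.5
eef_pos: [574.1, -274.9, 35.4]
ee_rot: [0.0, -0.014, 1.0, -0.0]
force: [-0.6, -5.1, -4.1]
grip_width: 0.499
grip_force: 64.3
```

Call:
play_rows(translation=[[0.001,0.001,0],[0.0025,0.002,0],[0.004,0.003,0],[0.006,0.004,0]], rotation=[[0,0,0],[0,0,0],[0,0,0],[0,0,0]], gripper=[1,1,1,1])

```text
time_s: 9.0
eef_pos: [567.8, -270.8, 35.2]
ee_rot: [-0.0, -0.014, 1.0, 0.0]
force: [-0.2, -3.8, -4.3]
grip_width: 0.498
grip_force: 64.3
```

Call:
play_rows(translation=[[0.002,0.0005,0],[0.004,0.001,0],[0.006,0.001,0],[0.008,0.001,0]], rotation=[[0,0,0],[0,0,0],[0,0,0],[0,0,0]], gripper=[1,1,1,1])

```text
time_s: 9.5
eef_pos: [559.6, -270.1, 35.2]
ee_rot: [-0.0, -0.014, 1.0, 0.0]
force: [-1.5, -2.7, -4.7]
grip_width: 0.502
grip_force: 64.3
```

Call:
play_rows(translation=[[0.002,0,0],[0.004,0,0],[0.006,0,0],[0.008,0,0]], rotation=[[0,0,0],[0,0,0],[0,0,0],[0,0,0]], gripper=[1,1,1,1])

```text
time_s: 10.0
eef_pos: [551.9, -270.3, 35.3]
ee_rot: [0.0, -0.014, 1.0, 0.0]
force: [0.5, -0.4, -4.6]
grip_width: 0.501
grip_force: 64.2
```

Call:
play_rows(translation=[[0.0015,0,0],[0.003,0,0],[0.0045,0,0],[0.006,0,0]], rotation=[[0,0,0],[0,0,0],[0,0,0],[0,0,0]], gripper=[1,1,1,1])

```text
time_s: 10.5
eef_pos: [546.2, -270.7, 35.4]
ee_rot: [0.0, -0.014, 1.0, -0.0]
force: [4.1, 0.6, -4.9]
grip_width: 0.5
grip_force: 64.1
```

Call:
play_rows(translation=[[0.0015,0,0],[0.003,0,0],[0.0045,0,0],[0.006,0,0]], rotation=[[0,0,0],[0,0,0],[0,0,0],[0,0,0]], gripper=[1,1,1,1])

```text
time_s: 11.0
eef_pos: [539.9, -270.9, 35.4]
ee_rot: [0.0, -0.014, 1.0, -0.0]
force: [4.9, -0.2, -5.2]
grip_width: 0.501
grip_force: 64.1
```

Call:
play_rows(translation=[[0.002,0,0],[0.004,0,0],[0.006,0,0],[0.008,0,0],[0.01,0,0],[0.012,0,0],[0.014,0,0],[0.016,0,0],[0.018,0,0],[0.02,0,0]], rotation=[[0,0,0],[0,0,0],[0,0,0],[0,0,0],[0,0,0],[0,0,0],[0,0,0],[0,0,0],[0,0,0],[0,0,0]], gripper=[1,1,1,1,1,1,1,1,1,1])

```text
time_s: 12.25
eef_pos: [519.8, -271.4, 35.3]
ee_rot: [0.0, -0.014, 1.0, -0.0]
force: [3.1, -1.7, -5.5]
grip_width: 0.504
grip_force: 64.2
```

```bash
python3 - <<'E'
from h import *
s=ctrl.sense(); print(s['eef_pos'],yawy(s),s['force'])
a=cap('top')['pixels'];b=cap('scene')['pixels'];w=cap('wrist')['pixels']
f=lambda d,k:cv2.resize(d,None,fx=k,fy=k,interpolation=cv2.INTER_CUBIC)[...,::-1]
cv2.imwrite('pics/m.png',np.hstack([f(b[130:230,230:330],4),f(w[184:384,156:356],2)]))
E
```

```text
[ 519.84725381 -271.4199364    35.31599816] 91.6110298451048 [ 3.10082163 -1.69394373 -5.47301586]
```

View pics/m.png

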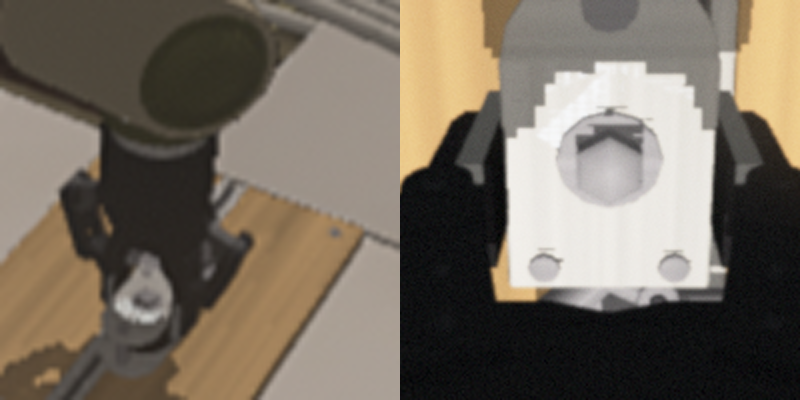

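The scene and wrist views show the block still square in the fingers (nut mid-block), above the track.

Call:
play_rows(translation=[[0.0015,0,0],[0.003,-0.0002,0],[0.0045,-0.0004,0],[0.006,-0.0005,0],[0.007,-0.0005,0],[0.008,-0.0005,0]], rotation=[[0,0,0],[0,0,0],[0,0,0],[0,0,0],[0,0,0],[0,0,0]], gripper=[1,1,1,1,1,1])

```text
time_s: 13.15
eef_pos: [511.9, -271.9, 35.2]
ee_rot: [-0.0, -0.014, 1.0, 0.0]
force: [4.3, 2.2, -4.3]
grip_width: 0.501
grip_force: 64.2
```

Call:
play_rows(translation=[[0.001,0,0],[0.002,0,0],[0.003,0,0],[0.004,0,0]], rotation=[[0,0,0],[0,0,0],[0,0,0],[0,0,0]], gripper=[1,1,1,1])

```text
time_s: 13.65
eef_pos: [507.9, -272.1, 35.3]
ee_rot: [-0.0, -0.014, 1.0, 0.0]
force: [3.9, 3.0, -4.3]
grip_width: 0.498
grip_force: 64.2
```

Call:
play_rows(translation=[[0.001,0.0003,0],[0.002,0.0003,0],[0.003,0.0003,0]], rotation=[[0,0,0],[0,0,0],[0,0,0]], gripper=[1,1,1])

```text
time_s: 14.02
eef_pos: [504.9, -272.1, 35.3]
ee_rot: [0.0, -0.014, 1.0, -0.0]
force: [3.8, 1.0, -5.3]
grip_width: 0.496
grip_force: 64.2
```

Call:
play_rows(translation=[[0.001,0,0],[0.002,0,0]], rotation=[[0,0,0],[0,0,0]], gripper=[1,1])

```text
time_s: 14.28
eef_pos: [502.9, -272.2, 35.3]
ee_rot: [0.0, -0.014, 1.0, -0.0]
force: [3.6, 1.2, -4.4]
grip_width: 0.501
grip_force: 64.2
```

Call:
play_rows(translation=[[0.001,0,0],[0.002,0,0]], rotation=[[0,0,0],[0,0,0]], gripper=[1,1])

```text
time_s: 14.52
eef_pos: [501.0, -272.2, 35.3]
ee_rot: [0.0, -0.014, 1.0, -0.0]
force: [7.5, 1.0, -5.9]
grip_width: 0.5
grip_force: 64.1
```

Call:
play_rows(translation=[[0.001,0,0],[0.002,0,0]], rotation=[[0,0,0],[0,0,0]], gripper=[1,1])

```text
time_s: 14.78
eef_pos: [500.8, -272.3, 35.7]
ee_rot: [0.002, -0.014, 1.0, -0.001]
force: [19.1, 2.2, -9.6]
grip_width: 0.499
grip_force: 63.6
```

Stop reached; easing off to about 11 N.

Call:
play_rows(translation=[[-0.0009,0,0],[-0.0009,0,0]], rotation=[[0,0,0],[0,0,0]], gripper=[1,1])

```text
time_s: 15.02
eef_pos: [501.0, -272.3, 35.5]
ee_rot: [0.001, -0.014, 1.0, -0.0]
force: [9.8, 1.5, -7.5]
grip_width: 0.498
grip_force: 63.9
```

Call:
play_rows(translation=[[0.0001,0,0],[0.0001,0,0],[0.0001,0,0],[0.0001,0,0],[0.0001,0,0],[0.0001,0,0],[0.0001,0,0],[0.0001,0,0],[0.0001,0,0],[0.0001,0,0]], rotation=[[0,0,0],[0,0,0],[0,0,0],[0,0,0],[0,0,0],[0,0,0],[0,0,0],[0,0,0],[0,0,0],[0,0,0]], gripper=[1,1,1,1,1,1,1,1,1,1])

```text
time_s: 16.27
eef_pos: [500.9, -272.3, 35.6]
ee_rot: [0.001, -0.014, 1.0, -0.001]
force: [10.3, 2.1, -6.9]
grip_width: 0.499
grip_force: 63.8
```

Call:
play_rows(translation=[[0,0,0],[0,0,0],[0,0,0],[0,0,0]], rotation=[[0,0,0],[0,0,0],[0,0,0],[0,0,0]], gripper=[1,1,1,1])

```text
time_s: 16.77
eef_pos: [500.9, -272.3, 35.5]
ee_rot: [0.001, -0.014, 1.0, -0.001]
force: [11.0, 1.2, -7.2]
grip_width: 0.498
grip_force: 63.8
```

Call:
play_rows(translation=[[-0.001,0,0],[-0.002,0,0],[-0.003,0,0.0015],[-0.003,0,0.003],[-0.003,0,0.0045],[-0.003,0,0.0045]], rotation=[[0,0,0],[0,0,0],[0,0,0],[0,0,0],[0,0,0],[0,0,0]], gripper=[1,1,1,1,1,1])

```text
time_s: 17.52
eef_pos: [502.6, -272.0, 30.6]
ee_rot: [-0.0, -0.014, 1.0, 0.0]
force: [0.9, 0.1, -4.3]
grip_width: 0.5
grip_force: 64.2
```

Call:
play_rows(translation=[[0,0,0.0005],[0,0,0.001],[0,0,0.001]], rotation=[[0,0,0],[0,0,0],[0,0,0]], gripper=[1,1,1])

```text
time_s: 17.9
eef_pos: [502.8, -272.0, 29.8]
ee_rot: [-0.0, -0.014, 1.0, 0.0]
force: [0.4, 0.1, -5.1]
grip_width: 0.497
grip_force: 64.2
```

Call:
play_rows(translation=[[0,0,0.0005],[0,0,0.001],[0,0,0.001]], rotation=[[0,0,0],[0,0,0],[0,0,0]], gripper=[1,1,1])

```text
time_s: 18.27
eef_pos: [502.8, -272.1, 28.9]
ee_rot: [0.0, -0.014, 1.0, -0.0]
force: [-1.8, 0.3, -3.2]
grip_width: 0.502
grip_force: 64.4
```

Call:
play_rows(translation=[[0,0,0.0005],[0,0,0.001],[0,0,0.001]], rotation=[[0,0,0],[0,0,0],[0,0,0]], gripper=[1,1,1])

```text
time_s: 18.65
eef_pos: [502.7, -272.1, 28.8]
ee_rot: [-0.0, -0.014, 1.0, -0.0]
force: [-6.3, 3.1, 7.4]
grip_width: 0.504
grip_force: 65.7
```

Call:
play_rows(translation=[[0,0,-0.001],[0,0,-0.001],[0,0,-0.001],[0,0,-0.001],[0,0,-0.001],[0,0,-0.001],[0,0,-0.001]], rotation=[[0,0,0],[0,0,0],[0,0,0],[0,0,0],[0,0,0],[0,0,0],[0,0,0]], gripper=[1,-1,-1,-1,-1,-1,-1])

```text
time_s: 19.52
eef_pos: [502.8, -272.1, 28.8]
ee_rot: [0.0, -0.014, 1.0, -0.0]
force: [-0.2, -0.5, -0.4]
grip_width: 0.999
grip_force: 0.0
```

Call:
play_rows(translation=[[0,0,-0.03],[0,0,-0.07],[0,0,-0.12],[0.05,0,-0.17],[0.1,0,-0.2],[0.15,0,-0.2],[0.2,0,-0.2],[0.2,0,-0.2],[0.2,0,-0.2]], rotation=[[0,0,0],[0,0,0],[0,0,0],[0,0,0],[0,0,0],[0,0,0],[0,0,0],[0,0,0],[0,0,0]], gripper=[-1,-1,-1,-1,-1,-1,-1,-1,-1])

```text
time_s: 20.65
eef_pos: [303.3, -277.9, 229.0]
ee_rot: [0.0, -0.014, 1.0, -0.0]
force: [0.1, 0.6, -1.0]
grip_width: 1.005
grip_force: 0.0
```

```bash
python3 - <<'E'
from h import *
a=cap('top')['pixels'];b=cap('scene')['pixels'];w=cap('wrist')['pixels']
f=lambda d,k:cv2.resize(d,None,fx=k,fy=k,interpolation=cv2.INTER_CUBIC)[...,::-1]
cv2.imwrite('pics/e.png',np.hstack([f(a[130:230,235:335],4),f(w[184:384,156:356],2)]))
cv2.imwrite('pics/e.png',np.vstack([cv2.imread('pics/e.png')[:300],np.hstack([f(b[160:235,230:330],4),f(w,1)[:300,56:456]])]))
print(ctrl.sense()['eef_pos'])
E
```

```text
[ 303.59105437 -277.60148286  228.63304355]
```

View pics/e.png

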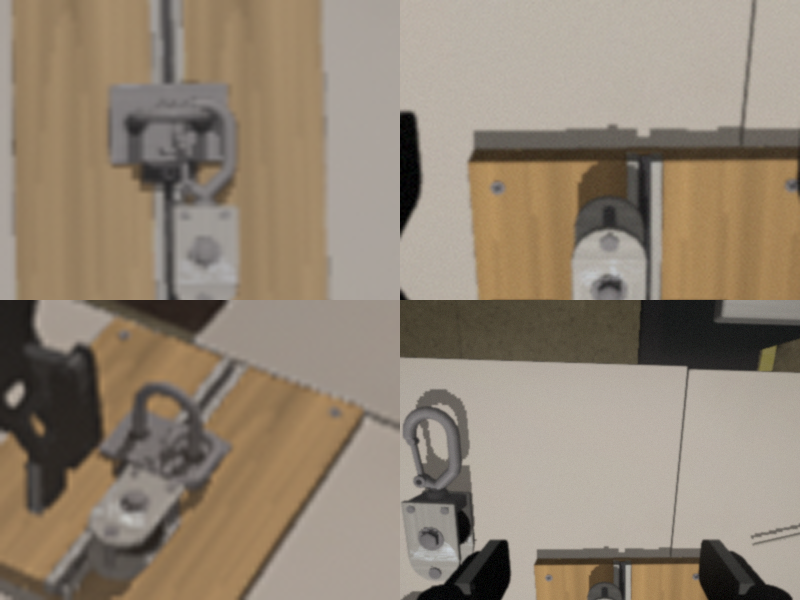

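The leg is inside the hook's bow, and the gate runs from hinge to nose on the gap side. The block lies flat behind the stop and the gripper is clear.

```bash
python3 -c "
from h import *
print(ctrl.finish_job())"
```

```text
the job is handed in; nothing more can be done
None
```

I handed the job in at about 21 s. The hook snapped onto the right leg, and the eye was drawn home to its stop and held at about 10–11 N for roughly 1.7 s. The pull briefly reached 19 N on contact with the stop, still under 25 N. The block lies flat on the board and is released, but the gate being shut is judged from the force and the last picture, and the hand-in gave no verdict.

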